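# Load a sample carrier into the sliding-hood reader

## Task

Load the sample reader: pull the red knob all the way out until the grey hood clicks open, set the green-finned sample carrier down flat inside the low frame that this uncovers (do not drop it), and let go of it. Then push the knob fully home so that the hood covers the carrier. Leave the orange carrier, the jar and the bottle where they are.

Things in the scene. Friction and masses are not known exactly. Their poses are not given: they have to be found in the camera images.
- reader: Benchtop sample reader, fixed to the bench: white case from -110 to +88 mm in its own x, 140 mm wide (y), its flat deck 50 mm above the bench; a blue block at its rear (x +38 to +88 mm, full width) rises 28 mm above the deck. Origin at bench level under the middle of the nest; x points from the knob end to the rear, z up.
- nest (a point): Middle of the nest floor, at deck level (50 mm above the bench); axes as the reader's. The nest is a black rectangle, 52 mm (x) by 68 mm (y) inside, in a steel frame 3 mm thick and 5 mm high. At the start the closed hood hides it.
- hood_top (a point): Middle of the top of the grey sliding hood, 48 mm above the deck (98 mm above the bench); axes as the reader's. The hood is a box 70 mm long (x), 92 mm wide (y), 44 mm clear inside, walled on the knob's side, open at the bottom and to the rear. At home it spans x -35 to +35 mm about the nest's middle, fully out -105 to -35 mm.
- hood (a joint): How far the grey hood is pulled out, in m: 0 = home, covering the nest; 0.07 = fully out towards the reader's -x, nest uncovered. Straight level slide with a stop at each end and a two-position click detent: from either end it resists with up to about 8 N until half way, then springs on to the other end; it stays at either end when let go.
- knob (a point): Centre of the red pull knob: a cylinder 26 mm in diameter and 22 mm long, axis along the reader's x, 26 mm above the deck (76 mm above the bench). It moves with the hood: 74 mm in front (-x) of the nest's middle at home, 144 mm fully out. Behind it a 10 mm thick steel stem runs 28 mm to the hood's front wall. Axes as the reader's.
- green_carrier: Loose sample carrier, 0.05 to 0.1 kg: cream plate 44 mm (own x) by 60 mm (y) by 8 mm thick, with an upright green fin on its middle to grip it by: 30 mm long (x), 10 mm thick (y), from 8 to 36 mm above the underside. Origin at the centre of the underside, z up. In the nest its x lies along the reader's x, either way round.
- orange_carrier: The same carrier with an orange fin, another patient's; not to be moved. Origin at the centre of the underside.
- tray: Fixed steel tray 120 (x) by 200 (y) mm, rim 10 mm high, floor 3 mm thick, on which both carriers stand side by side along its y, about 100 mm apart. Origin at the centre of its underside.
- jar: Bystander: small capped specimen jar, yellow lid, 48 mm in diameter, 60 mm high. Origin at the centre of its underside.
- stain: Bystander: stain bottle with a blue cap, 48 mm in diameter, 120 mm high. Origin at the centre of its underside.

How it is judged:
On the way, in this order (a step that is already met when the one before it is completed fails the run):
1. the hood is pulled fully out (at least 65 mm) (value of joint hood above 0.065 m), for 0.2 s.
2. with the hood still out, the green carrier lies flat in the nest and is let go (value of joint hood above 0.06 m and horizontal distance between green_carrier and nest below 0.009 m and z of green_carrier in the frame of nest below 0.003 m and angle between green_carrier's own z axis and vertical below 0.05 rad and angle between the x axis of green_carrier and the x axis of reader, either way round below 0.2 rad and contact force between the fingers and green_carrier below 0.05 N), for 0.2 s.
At the end, for the whole second after the job is handed in: Hood home (within 4 mm); green carrier flat and at rest inside the nest frame (origin within 9 mm of the nest's middle sideways and 3 mm up, tilt < 0.05 rad, x within 0.2 rad of the reader's, either way round); orange carrier, jar and bottle within 20 mm of their starts (value of joint hood below 0.004 m and horizontal distance between green_carrier and nest below 0.009 m and z of green_carrier in the frame of nest below 0.003 m and angle between green_carrier's own z axis and vertical below 0.05 rad and angle between the x axis of green_carrier and the x axis of reader, either way round below 0.2 rad and linear speed of green_carrier below 0.02 m/s and distance of each of orange_carrier, jar, stain from where it was at the start of the episode below 0.02 m); the robot touches nothing.
It fails at once if the green carrier is dropped or knocked flying (moving faster than 0.45 m/s while the fingers do not touch it: a fall of about 10 mm) (contact force between the fingers and green_carrier below 0.05 N and linear speed of green_carrier above 0.45 m/s).
It fails at once if the orange carrier, the jar or the bottle is moved by more than 20 mm (distance of any of orange_carrier, jar, stain from where it was at the start of the episode above 0.02 m).
It also fails if it takes over 67 s, if anything falls off the work surface, if the arm or the gripper's body presses on something with over 40 N, if the wrist force passes 120 N, or if a joint passes its speed limit or range.

## Robot

A 6-joint arm with a two-finger parallel gripper is mounted at the origin on the work surface. World frame = base frame: x ahead of the robot, y to its left, z up, the work surface at z = 0. Lengths are in m, angles in rad, forces in N, time in s.
With the tool pointing down it reaches from about 0.25 to 0.775 m from the base axis. Payload 4 kg.
Tool frame: the origin (TCP) lies midway between the tips of the shut fingers; the grasp point (between the pads) lies 19 mm behind it; z points along the fingers, y is the direction in which the jaws open and shut (so a half turn about z gives the same grasp; the last joint's range is limited). The gripper opens to 94 mm and grips with 3 to 60 N. Pads are 16 mm wide; open, the fingers measure 119 mm over their backs; the gripper's body (75 mm by 177 mm) begins 78 mm behind the grasp point.
Start: joints at [1.22, 0.087, 1.371, -0, 1.684, -0.103], TCP at [0.135, 0.533, 0.206] pointing down, gripper open.
Joint ranges: [-3.1, 3.1], [-0.76, 2.03], [0.27, 2.55], [-1.08, 4.22], [0.17, 2.65], [-2.57, 2.57]. Speed limits (rad/s): [2.79, 2.79, 3.14, 3.14, 3.14, 3.14].

## Interface

Orientations are given as [roll, pitch, yaw] about the fixed x, y, z axes, in that order (R = Rz(yaw) Ry(pitch) Rx(roll)).
In Python, from bench import robot gives the robot as it stands.
- The arm moves only by the tool carry_out, never from a script. Its argument "deltas" is text: rows parted by semicolons, each of 7 numbers parted by spaces: the shift along the tool's x, y, z in mm, then the turn, a rotation vector about the tool's x, y, z in rad, then the closure, from 0 (fully open) to 1 (shut). A call has exactly 8 rows; each row is the pose to reach, as a shift and turn from the pose commanded when the call began, along the tool's axes at that moment; what a row does not reach only later rows make up. A row lasts 1/12 s, in which the tool goes at most 41.7 mm and 7.16 degrees, less where a joint would pass 70% of its speed; a pose out of reach is approached as far as the arm can. A call with a gripper value outside its range is refused whole. The fingers move at their own pace and stop on an object; the grip force is fixed at half the most. Time passes only in rows, so rows that repeat a pose let the fingers close, or fill a call up. It gives the time, the measured TCP pose, the force and the opening at its end, in the units of the state.
- robot.get_obs(): the state, without advancing time (a new reading comes with each control period).
- robot.snapshot(name): name is "scene" or "top"; returns a dict with "pixels" (480x640x3 uint8, red, green, blue), "range_z" (480x640 float32, m along the optical axis (not along the pixel's ray), 0 where there is no reading), "camera_matrix" (3x3 intrinsics, pixels), "k1" (the pictures are not rectified: a ray, as slopes to the right and down, at radius r is drawn at 1 + k1 r^2 times it, then the intrinsics apply), "rvec" (rotation vector, rad) and "tvec" (3), from world to camera coordinates, as OpenCV has them. Camera axes: x right, y down, z forward; pixel columns grow to the right and rows downward; lengths in m; the calibration is good to about 2 mm. A picture is of the moment at which its call begins.
- robot.close_job(): hands the job in, once; it reports no verdict.
Trained networks look in a picture, given as the dict that the camera call returned (one of the last four; its "shot" number tells which), for a name from the list of things; names that differ only in an ending like _2 or _b are one class to them, and where a whole thing is asked for, a point or a joint stands for the part that bears it (a point fixed in the world has none). Each returns a list of dicts, best first, with "p" (0 to 1); they miss things now and then, are a little off and sometimes report something else, mostly with a low value. They report only what shows in the picture. A call takes as long as a camera call.
- robot.look_for(picture, thing): "at" ([x, y, z] in m, in the coordinates of the camera as it stood for that picture, good to about 4 mm: the middle of the surface that is visible of it).
- robot.place_of(picture, thing): "at" ([x, y, z] in m, in the coordinates of the camera as it stood for that picture, good to about 4 mm: a listed point, or the origin of a listed thing).
The state is a dict: "time": time; "joint_positions": joint angles; "qvel": joint speeds; "joint_torque": joint torques, N m; "tool_pos": TCP position; "ee_rot": TCP orientation; "wrist_force": force on the tool from outside, world axes, zero at the start; "wrist_torque": the same for the moment, N m; "width": finger opening in m.
Only numpy, scipy, OpenCV 4.12 (cv2) and the standard library are available. Lean on these libraries where they do the work, as an engineer would, in place of code of your own. Each camera call takes 0.05 s, during which the arm holds its last target.

## Working session

There is one attempt and no reset: what is moved stays moved. The work goes in short steps, Python scripts to look and compute and a tool call to move; the robot and the scene stay as the last step left them, time stands still between calls to the robot, and variables do not carry over. Pictures are saved under pics/ and viewed, and the job is handed in when it is done.

Besides the shell and the picture viewer there is one more tool, called as name(argument=value, ...) on one line, values as JSON. carry_out: Moves the arm, as the interface text tells. Its arguments: {"type":"object","properties":{"deltas":{"type":"string"}},"required":["deltas"]}

```bash
mkdir -p pics; cat > h.py <<'E'
import numpy as np, cv2
from bench import robot
def c2w(s,p):
    R=cv2.Rodrigues(np.array(s["rvec"],float))[0]; return R.T@(np.array(p)-np.array(s["tvec"]).ravel())
def w2p(s,P):
    R=cv2.Rodrigues(np.array(s["rvec"],float))[0]; c=R@np.array(P)+np.array(s["tvec"]).ravel()
    x,y=c[:2]/c[2]; f=1+s["k1"]*(x*x+y*y); K=np.array(s["camera_matrix"]); return K[0,0]*x*f+K[0,2],K[1,1]*y*f+K[1,2]
def cloud(s):
    K=np.array(s["camera_matrix"]);z=s["range_z"].astype(float)
    v,u=np.mgrid[:480,:640]; xd=(u-K[0,2])/K[0,0]; yd=(v-K[1,2])/K[1,1]
    x,y=xd.copy(),yd.copy()
    for _ in range(10):
        f=1+s["k1"]*(x*x+y*y); x,y=xd/f,yd/f
    P=np.stack([x*z,y*z,z],-1)
    R=cv2.Rodrigues(np.array(s["rvec"],float))[0]
    W=(P-np.array(s["tvec"]).ravel())@R; W[z==0]=np.nan; return W
def save(s,n,scale=1): cv2.imwrite(f"pics/{n}.png",s["pixels"][:,:,::-1])
E
python3 - <<'E'
from h import *
np.set_printoptions(precision=4,suppress=True)
o=robot.get_obs(); print(o)
for n in("scene","top"):
    s=robot.snapshot(n); save(s,n+"0"); print(n,s["k1"],s["shot"])
    np.savez(n+"0.npz",**s)
    for t in["reader","nest","hood_top","knob","green_carrier","orange_carrier","tray","jar","stain"]:
        for r in robot.place_of(s,t)[:2]: print(t,c2w(s,r["at"]),round(r["p"],2), np.round(w2p(s,c2w(s,r["at"]))))
E
```

```text
{'time': 0.0, 'joint_positions': array([ 1.2199,  0.0879,  1.3722, -0.    ,  1.6836, -0.1031]), 'qvel': array([-0.0001,  0.0006, -0.0004, -0.0009,  0.0001, -0.    ]), 'joint_torque': array([ -0.    , -34.017 , -30.2434,   0.0718,   0.0329,  -0.0002]), 'tool_pos': array([0.1347, 0.5327, 0.2043]), 'ee_rot': array([-3.1395, -0.0002,  2.8938]), 'wrist_force': array([ 0.2904, -0.2175, -0.8174]), 'wrist_torque': array([-0.0155,  0.0161, -0.033 ]), 'width': 0.0939825655314038}
scene -0.15423910820372735 1
reader [ 0.5908  0.1963 -0.0022] 0.76 [391. 248.]
nest [0.5882 0.1907 0.0518] 0.66 [391. 235.]
nest [ 0.3834  0.3677 -0.002 ] 0.65 [446. 186.]
hood_top [0.5919 0.1992 0.0997] 0.6 [397. 224.]
hood_top [0.5143 0.2022 0.0721] 0.28 [394. 206.]
knob [0.5177 0.1991 0.0718] 0.74 [393. 207.]
green_carrier [ 0.5355 -0.266  -0.    ] 0.75 [209. 232.]
orange_carrier [ 0.5844  0.1952 -0.0031] 0.73 [390. 247.]
orange_carrier [ 0.5136 -0.3613  0.0009] 0.59 [173. 225.]
tray [ 0.5254 -0.3158 -0.0012] 0.69 [190. 229.]
jar [ 0.3824  0.3642 -0.0018] 0.9 [444. 186.]
stain [ 0.7724 -0.1344 -0.0031] 0.68 [255. 315.]
stain [0.516  0.2006 0.0739] 0.52 [393. 206.]
top -0.10239974670798513 2
reader [ 0.5856  0.1905 -0.0017] 0.61 [239. 253.]
nest [0.5913 0.1861 0.0494] 0.7 [238. 247.]
hood_top [0.5901 0.1929 0.0962] 0.57 [231. 244.]
knob [0.5154 0.1967 0.0757] 0.68 [230. 281.]
green_carrier [ 0.533  -0.2679  0.0028] 0.62 [438. 275.]
green_carrier [0.5881 0.1905 0.095 ] 0.31 [232. 245.]
orange_carrier [ 0.513  -0.3658 -0.0021] 0.89 [479. 283.]
orange_carrier [0.5149 0.1981 0.0769] 0.53 [229. 281.]
tray [ 0.5209 -0.3139  0.0009] 0.92 [458. 280.]
tray [0.3834 0.3587 0.0003] 0.27 [164. 341.]
jar [ 0.3853  0.3604 -0.0028] 0.66 [163. 340.]
stain [ 0.7752 -0.1382 -0.0034] 0.82 [379. 174.]
```

View pics/scene0.png

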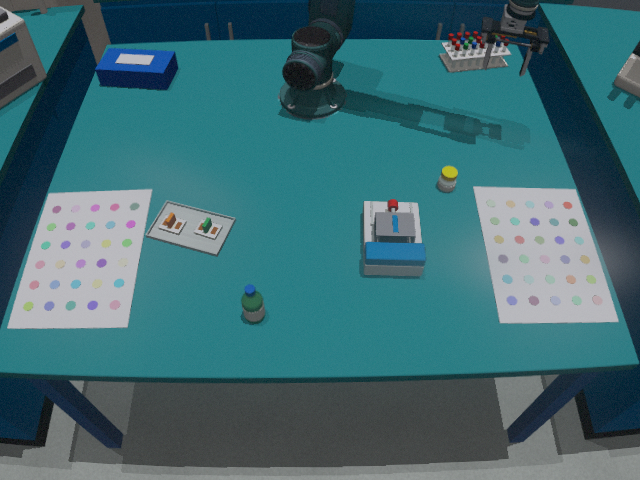

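View pics/top0.png

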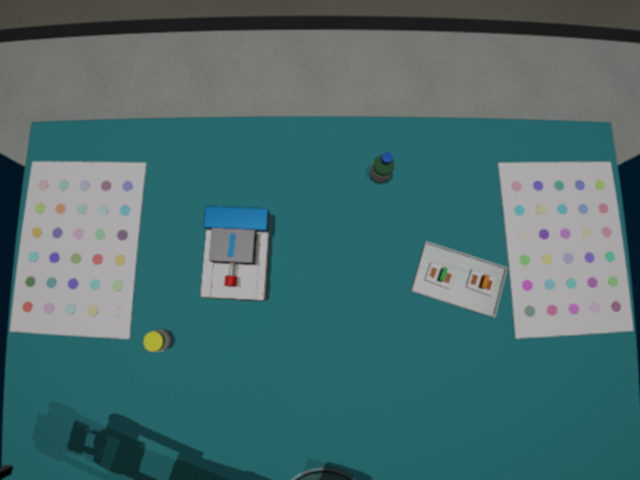

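```bash
python3 - <<'E'
from h import *
np.set_printoptions(precision=4,suppress=True)
for n in("scene","top"):
    s=dict(np.load(n+"0.npz")); W=cloud(s); px=s["pixels"]; hsv=cv2.cvtColor(px,cv2.COLOR_RGB2HSV)
    def reg(name,m,rect=True):
        P=W[m]; P=P[~np.isnan(P).any(1)]
        if len(P)<8: print(name,"few",len(P));return
        r=cv2.minAreaRect((P[:,:2]*1000).astype(np.float32))
        print(n,name,len(P),"med",np.median(P,0),"lo",np.percentile(P,3,0),"hi",np.percentile(P,97,0),"rect",np.round(r[0],1),np.round(r[1],1),round(r[2],1))
    X,Y,Z=W[...,0],W[...,1],W[...,2]
    near=lambda x,y,r:(np.hypot(X-x,Y-y)<r)
    H,S,V=[hsv[...,i] for i in range(3)]
    red=((H<8)|(H>172))&(S>120)
    reg("knob",red&near(.516,.198,.06))
    reg("hoodtop",near(.59,.193,.09)&(abs(Z-.098)<.004))
    reg("deck",near(.59,.193,.16)&(abs(Z-.05)<.004))
    reg("rear",near(.59,.193,.2)&(abs(Z-.078)<.004)&(H>95)&(H<130)&(S>80))
    reg("greenfin",near(.534,-.267,.05)&(H>40)&(H<90)&(S>80))
    reg("greenplate",near(.534,-.267,.05)&(abs(Z-.011)<.004)&(S<90))
    reg("fintop",near(.534,-.267,.04)&(Z>.033))
    reg("orangefin",near(.514,-.363,.04)&(Z>.033))
    reg("tray",near(.523,-.315,.14)&(Z>.0015))
E
```

```text
scene knob 67 med [0.5163 0.197  0.087 ] lo [0.5062 0.1861 0.081 ] hi [0.5272 0.2081 0.0914] rect [516.5 197.3] [23.5 22.7] 78.5
scene hoodtop 884 med [0.5907 0.1939 0.0977] lo [0.5555 0.1502 0.0947] hi [0.6231 0.2376 0.1012] rect [588.4 194. ] [93.1 73.1] 86.8
scene deck 1199 med [0.5447 0.18   0.0499] lo [0.4826 0.1264 0.0464] hi [0.6767 0.2638 0.0534] rect [579.2 194.3] [141. 202.] 87.2
scene rear 1019 med [0.654  0.1903 0.0777] lo [0.63   0.1246 0.0745] hi [0.6773 0.2563 0.0811] rect [653.  191.1] [140.7  52.5] 87.4
scene greenfin 90 med [ 0.5359 -0.2653  0.0336] lo [ 0.5194 -0.2736  0.0134] hi [ 0.5476 -0.2587  0.042 ] rect [ 533.8 -266.1] [11.2 32.3] 64.8
scene greenplate 227 med [ 0.5405 -0.2622  0.0104] lo [ 0.507  -0.2996  0.0073] hi [ 0.5637 -0.2335  0.0143] rect [ 530.6 -266. ] [90.5 86.3] 47.3
scene fintop 55 med [ 0.5356 -0.2665  0.0373] lo [ 0.5194 -0.276   0.0334] hi [ 0.5469 -0.2584  0.0428] rect [ 532.9 -266.8] [13.4 32.9] 66.1
scene orangefin 50 med [ 0.517  -0.3625  0.0387] lo [ 0.5022 -0.3696  0.0334] hi [ 0.5314 -0.354   0.0423] rect [ 516.6 -362.7] [12.8 32.2] 6
[... 679 characters left out ...]
n 67 med [ 0.532  -0.2684  0.0382] lo [ 0.5188 -0.2754  0.0309] hi [ 0.5451 -0.2612  0.0412] rect [ 531.9 -268.5] [ 9.8 28. ] 69.4
top greenplate 353 med [ 0.5322 -0.2624  0.0108] lo [ 0.5069 -0.2997  0.0074] hi [ 0.5599 -0.2221  0.0142] rect [ 535.6 -265.8] [83.5 88.5] 28.2
top fintop 68 med [ 0.5322 -0.2686  0.0387] lo [ 0.5187 -0.2756  0.0351] hi [ 0.5454 -0.2613  0.0417] rect [ 532.3 -268.6] [10.3 29.8] 67.4
top orangefin 55 med [ 0.5156 -0.3646  0.0388] lo [ 0.5036 -0.3707  0.0335] hi [ 0.529  -0.3559  0.0416] rect [ 516.1 -364.4] [ 8.7 27.6] 65.7
top tray 5142 med [ 0.522  -0.317   0.0037] lo [ 0.4159 -0.4314  0.0016] hi [ 0.6266 -0.2102  0.0242] rect [ 523.9 -315.3] [277.  276.8] 40.0
```

The pictures agree with the networks. The reader is at top (205–270, 207–300), with its knob at (230,281). The green fin is at top (443,274), with the orange one to its right at (485,282), and the jar and bottle are well clear. I get nest ≈ (0.590, 0.193), reader yaw ≈ -0.05, and the fin's long axis ≈ -23°.

```bash
cat >> h.py <<'E'
from scipy.spatial.transform import Rotation as Ro
NEST=np.array([.590,.193,.05]); RY=-0.05
def rd(x,y,z):
    return np.array([NEST[0]+x*np.cos(RY)-y*np.sin(RY),NEST[1]+x*np.sin(RY)+y*np.cos(RY),z])
def go(P,yaw):
    o=robot.get_obs(); R0=Ro.from_euler('xyz',o["ee_rot"]); R1=Ro.from_euler('xyz',[np.pi,0,yaw])
    print("t",o["time"],"tcp",np.round(o["tool_pos"],4),"rpy",np.round(o["ee_rot"],3),"F",np.round(o["wrist_force"],1),"w",round(o["width"],4))
    print("delta mm",np.round(R0.inv().apply(np.array(P)-o["tool_pos"])*1000,1),"rot",np.round((R0.inv()*R1).as_rotvec(),3))
E
python3 -c "
from h import *
go(rd(-.074,0,.15),np.pi+RY)"
```

```text
t 1.0 tcp [0.1349 0.5332 0.2055] rpy [3.141 0.    2.894] F [ 0.6 -0.7 -0. ] w 0.094
delta mm [-452.1 -232.8   55.5] rot [ 0.     0.    -0.198]
```

carry_out(deltas="-20 -10 0 0 0 -0.01 0.35; -55 -28 0 0 0 -0.03 0.35; -92 -47 2 0 0 -0.05 0.35; -129 -66 5 0 0 -0.07 0.35; -166 -85 10 0 0 -0.08 0.35; -203 -104 18 0 0 -0.1 0.35; -240 -123 26 0 0 -0.11 0.35; -277 -142 34 0 0 -0.13 0.35")

```text
time: 1.67
tool_pos: [0.3681, 0.3277, 0.172]
ee_rot: [3.141, 0.001, 3.025]
wrist_force: [0.8, 1.4, 0.1]
width: 0.061
```

```bash
python3 -c "
from h import *
go(rd(-.074,0,.15),np.pi+RY)"
```

```text
t 1.6667 tcp [0.3681 0.3277 0.172 ] rpy [3.141e+00 1.000e-03 3.025e+00] F [0.8 1.4 0.1] w 0.061
delta mm [-162.2 -112.8   22. ] rot [ 0.001  0.001 -0.067]
```

carry_out(deltas="-32 -22 5 0 0 -0.02 0.35; -64 -44 10 0 0 -0.03 0.35; -96 -66 15 0 0 -0.05 0.35; -126 -87 20 0 0 -0.06 0.35; -150 -104 22 0 0 -0.067 0.35; -162 -113 22 0 0 -0.067 0.35; -162 -113 22 0 0 -0.067 0.35; -162 -113 22 0 0 -0.067 0.35")

```text
time: 2.33
tool_pos: [0.5142, 0.1982, 0.15]
ee_rot: [3.141, -0.001, 3.09]
wrist_force: [0.0, 0.3, 0.1]
width: 0.0612
```

```bash
python3 - <<'E'
from h import *
go(rd(-.074,0,.057),np.pi+RY)
s=robot.snapshot("scene"); cv2.imwrite("pics/a.png",cv2.resize(s["pixels"][150:300,320:480,::-1],None,fx=4,fy=4))
E
```

```text
t 2.3333 tcp [0.5142 0.1982 0.15  ] rpy [ 3.141e+00 -1.000e-03  3.090e+00] F [0.  0.3 0.1] w 0.0612
delta mm [-2.  -1.5 93. ] rot [ 0.001 -0.001 -0.002]
```

View pics/a.png

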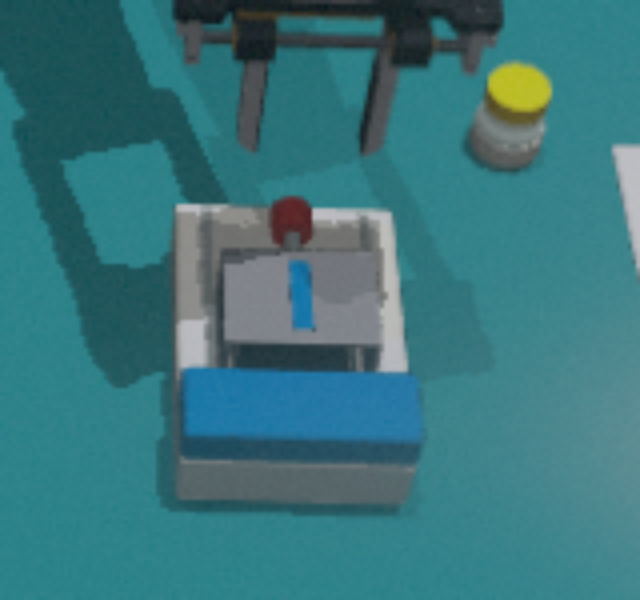

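The fingers straddle the knob's line and are still about 75 mm above it; the knob is at crop (291,218). I'll descend and grip.

carry_out(deltas="-1 -1 20 0 0 0 0.35; -2 -1.5 45 0 0 0 0.35; -2 -1.5 65 0 0 0 0.35; -2 -1.5 80 0 0 0 0.35; -2 -1.5 88 0 0 0 0.35; -2 -1.5 92 0 0 0 0.35; -2 -1.5 92 0 0 0 0.35; -2 -1.5 92 0 0 0 0.35")

```text
time: 3.05
tool_pos: [0.5167, 0.1972, 0.0591]
ee_rot: [3.141, 0.002, 3.092]
wrist_force: [-0.0, 0.1, -0.1]
width: 0.061
```

carry_out(deltas="0 0 0 0 0 0 0.6; 0 0 0 0 0 0 0.8; 0 0 0 0 0 0 1; 0 0 0 0 0 0 1; 0 0 0 0 0 0 1; 0 0 0 0 0 0 1; 0 0 0 0 0 0 1; 0 0 0 0 0 0 1")

```text
time: 3.72
tool_pos: [0.5165, 0.1965, 0.0581]
ee_rot: [3.141, 0.0, 3.091]
wrist_force: [-1.1, 0.3, 0.6]
width: 0.0252
```

carry_out(deltas="3 0 0 0 0 0 1; 8 0 0 0 0 0 1; 14 0 0 0 0 0 1; 20 0 0 0 0 0 1; 26 0 0 0 0 0 1; 32 0 0 0 0 0 1; 38 0 0 0 0 0 1; 44 0 0 0 0 0 1")

```text
time: 4.38
tool_pos: [0.4713, 0.1986, 0.0581]
ee_rot: [3.141, -0.001, 3.091]
wrist_force: [-1.0, 0.2, 2.5]
width: 0.0255
```

carry_out(deltas="6 0 0 0 0 0 1; 12 0 0 0 0 0 1; 18 0 0 0 0 0 1; 23 0 0 0 0 0 1; 26 0 0 0 0 0 1; 28 0 0 0 0 0 1; 28 0 0 0 0 0 1; 28 0 0 0 0 0 1")

```text
time: 5.05
tool_pos: [0.4466, 0.1998, 0.0581]
ee_rot: [3.141, 0.005, 3.091]
wrist_force: [4.9, 0.8, -3.0]
width: 0.0252
```

```bash
python3 - <<'E'
from h import *
go(rd(-.144,0,.058),np.pi+RY)
s=robot.snapshot("scene"); cv2.imwrite("pics/b.png",cv2.resize(s["pixels"][150:300,320:480,::-1],None,fx=4,fy=4))
E
```

```text
t 5.05 tcp [0.4466 0.1998 0.0581] rpy [3.141 0.005 3.091] F [ 4.9  0.8 -3. ] w 0.0252
delta mm [0.5 0.4 0.1] rot [ 0.     0.005 -0.001]
```

View pics/b.png

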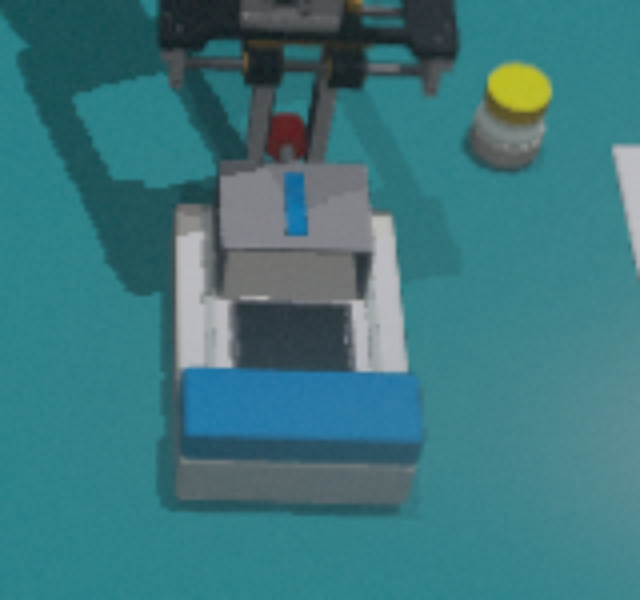

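The hood is fully out (about 70 mm of travel), and the black nest shows at crop (293,337). Next: release, rise, and head for the carrier.

carry_out(deltas="-2 0 0 0 0 0 1; -2 0 0 0 0 0 0.7; -2 0 0 0 0 0 0.4; -2 0 0 0 0 0 0.35; -2 0 0 0 0 0 0.35; -2 0 -10 0 0 0 0.35; -2 0 -30 0 0 0 0.35; -2 0 -60 0 0 0 0.35")

```text
time: 5.77
tool_pos: [0.4443, 0.1992, 0.1162]
ee_rot: [-3.139, -0.006, 3.091]
wrist_force: [0.3, 0.4, -0.2]
width: 0.0604
```

carry_out(deltas="0 0 -15 0 0 0 0.35; 0 0 -30 0 0 0 0.35; 0 0 -45 0 0 0 0.4; 0 0 -60 0 0 0 0.5; 0 0 -60 0 0 0 0.57; 0 0 -60 0 0 0 0.57; 0 0 -60 0 0 0 0.57; 0 0 -60 0 0 0 0.57")

```text
time: 6.43
tool_pos: [0.4458, 0.1996, 0.1766]
ee_rot: [-3.141, -0.002, 3.091]
wrist_force: [-0.2, 0.4, -0.3]
width: 0.0401
```

```bash
python3 - <<'E'
from h import *
np.set_printoptions(precision=4,suppress=True)
G=np.array([.5327,-.2676])
go([*G,.12],2.74)
for n in("scene","top"):
    s=robot.snapshot(n); np.savez(n+"1.npz",**s); W=cloud(s); px=s["pixels"]; hsv=cv2.cvtColor(px,cv2.COLOR_RGB2HSV)
    if n=="top": cv2.imwrite("pics/c.png",cv2.resize(px[190:330,190:510,::-1],None,fx=2.5,fy=2.5))
    for nm in("knob","hood_top","nest","green_carrier"):
        for r in robot.place_of(s,nm)[:1]: print(nm,c2w(s,r["at"]),round(r["p"],2))
    X,Y,Z=W[...,0],W[...,1],W[...,2]
    # hood top & nest dark
    u=cv2.minAreaRect((W[(np.hypot(X-.52,Y-.196)<.09)&(abs(Z-.098)<.004)][:,:2]*1000).astype(np.float32)); print("hoodtop",u)
    m=(np.hypot(X-.59,Y-.193)<.05)&(abs(Z-.05)<.005)&(px.max(-1)<70); print("nest",cv2.minAreaRect((W[m][:,:2]*1000).astype(np.float32)),np.median(W[m],0))
    # tray long axis: rim bright pixels
    m=(np.hypot(X-.534,Y+.267)<.045)&(Z>.0075)&(Z<.05)
    # plate: bright pixels in carrier neighbourhood
    b=px.astype(int).min(-1)
    mm=(np.hypot(X-.533,Y+.268)<.042)&(b>140); P=W[mm]; print("plate bright",len(P),cv2.minAreaRect((P[:,:2]*1000).astype(np.float32)),np.median(P,0))
    m=(np.hypot(X-.533,Y+.268)<.03)&(Z>.03); P=W[m][:,:2]; c=P.mean(0); e=np.linalg.svd(P-c)[2][0]; print("fin pca",c,np.degrees(np.arctan2(e[1],e[0])))
E
```

```text
t 6.4333 tcp [0.4458 0.1996 0.1766] rpy [-3.141 -0.002  3.091] F [-0.2  0.4 -0.3] w 0.0401
delta mm [-110.7 -462.2   56.7] rot [-0.001 -0.002  0.351]
knob [0.4478 0.2028 0.0716] 0.84
hood_top [0.5222 0.1954 0.0977] 0.93
nest [0.5857 0.1904 0.049 ] 0.62
green_carrier [ 0.5312 -0.2685 -0.0002] 0.64
hoodtop ((520.0014038085938, 197.60379028320312), (93.32477569580078, 74.93684387207031), 87.64756774902344)
nest ((580.467529296875, 195.40382385253906), (42.02606201171875, 64.24848937988281), 0.6749648451805115) [0.5755 0.1917 0.0507]
plate bright 445 ((533.1256103515625, -268.3706359863281), (82.95573425292969, 80.93805694580078), 28.57474708557129) [ 0.5443 -0.2648  0.0048]
fin pca [ 0.5345 -0.2669] -20.26513781390633
hood_top [0.519  0.1971 0.0954] 0.64
nest [ 0.3834  0.3595 -0.0015] 0.33
green_carrier [ 0.5329 -0.268   0.0017] 0.97
hoodtop ((519.4131469726562, 194.1546630859375), (92.95166015625, 70.2259521484375), 87.43194580078125)
nest ((589.5518188476562, 192.21371459960938), (66.89034271240234, 51.39756774902344), 87.39840698242188) [0.5893 0.1922 0.0504]
plate bright 818 ((532.8650512695312, -267.6629638671875), (82.20125579833984, 82.59996795654297), 67.88740539550781) [ 0.532  -0.2634  0.0043]
fin pca [ 0.5326 -0.2684] 160.25770687572472
```

View pics/c.png

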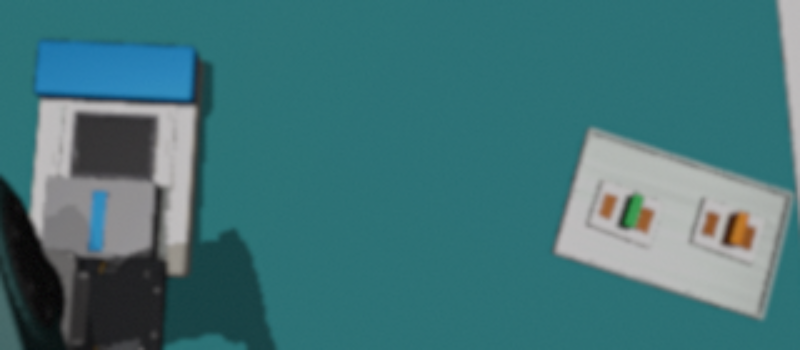

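carry_out(deltas="-5 -20 0 0 0 0.02 0.57; -14 -57 0 0 0 0.05 0.57; -23 -95 0 0 0 0.08 0.57; -32 -133 0 0 0 0.11 0.57; -41 -171 0 0 0 0.14 0.57; -50 -209 0 0 0 0.17 0.57; -59 -247 5 0 0 0.2 0.57; -68 -285 10 0 0 0.23 0.57")

```text
time: 7.6
tool_pos: [0.5003, -0.0903, 0.1684]
ee_rot: [3.141, 0.002, 2.859]
wrist_force: [0.1, -0.1, -0.9]
width: 0.0405
```

```bash
sed -i 's/^NEST=.*/NEST=np.array([.5897,.1926,.05]); RY=-0.047/' h.py; python3 -c "
from h import *
go([.533,-.2677,.10],2.80)"
```

```text
t 7.6 tcp [ 0.5003 -0.0903  0.1684] rpy [3.141e+00 2.000e-03 2.859e+00] F [ 0.1 -0.1 -0.9] w 0.0405
delta mm [ -80.7 -161.3   68.6] rot [0.    0.002 0.059]
```

carry_out(deltas="-18 -36 8 0 0 0.02 0.57; -36 -72 20 0 0 0.04 0.57; -54 -108 35 0 0 0.06 0.57; -70 -140 50 0 0 0.06 0.57; -78 -155 62 0 0 0.06 0.57; -80 -161 68 0 0 0.06 0.57; -80 -161 68 0 0 0.06 0.57; -80 -161 68 0 0 0.06 0.57")

```text
time: 8.27
tool_pos: [0.532, -0.2643, 0.0998]
ee_rot: [3.141, -0.001, 2.801]
wrist_force: [0.0, 0.5, -0.2]
width: 0.0403
```

```bash
python3 - <<'E'
from h import *
go([.533,-.2677,.016],2.80)
s=robot.snapshot("scene"); cv2.imwrite("pics/d.png",cv2.resize(s["pixels"][160:280,120:280,::-1],None,fx=5,fy=5))
E
```

```text
t 8.2667 tcp [ 0.532  -0.2643  0.0998] rpy [ 3.141e+00 -1.000e-03  2.801e+00] F [ 0.   0.5 -0.2] w 0.0403
delta mm [-2.1 -3.  83.8] rot [ 0.001 -0.001  0.001]
```

View pics/d.png

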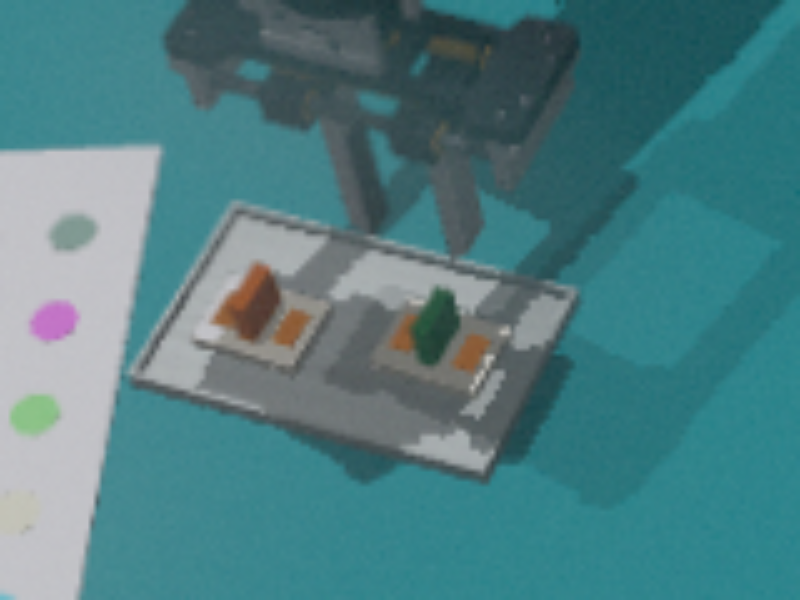

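The fingers straddle the fin's line; the green fin is at crop (435,325). I'll descend.

carry_out(deltas="-1 -1.5 15 0 0 0 0.57; -2 -3 35 0 0 0 0.57; -2 -3 52 0 0 0 0.57; -2 -3 66 0 0 0 0.57; -2 -3 76 0 0 0 0.57; -2 -3 82 0 0 0 0.57; -2 -3 84 0 0 0 0.57; -2 -3 84 0 0 0 0.57")

```text
time: 8.98
tool_pos: [0.5335, -0.2681, 0.0164]
ee_rot: [3.142, 0.001, 2.802]
wrist_force: [1.1, 0.2, 0.0]
width: 0.0403
```

carry_out(deltas="0 0 0 0 0 0 0.57; 0 0 0 0 0 0 0.57; 0 0 0 0 0 0 0.65; 0 0 0 0 0 0 0.75; 0 0 0 0 0 0 0.85; 0 0 0 0 0 0 1; 0 0 0 0 0 0 1; 0 0 0 0 0 0 1")

```text
time: 9.65
tool_pos: [0.5331, -0.2687, 0.0159]
ee_rot: [-3.142, 0.0, 2.801]
wrist_force: [0.3, 0.1, -0.6]
width: 0.0099
```

carry_out(deltas="0 0 0 0 0 0 1; 0 0 0 0 0 0 1; 0 0 -2 0 0 0 1; 0 0 -5 0 0 0 1; 0 0 -12 0 0 0 1; 0 0 -22 0 0 0 1; 0 0 -34 0 0 0 1; 0 0 -46 0 0 0 1")

```text
time: 10.32
tool_pos: [0.5333, -0.2687, 0.0636]
ee_rot: [-3.142, 0.001, 2.801]
wrist_force: [-0.5, 0.2, 0.4]
width: 0.0097
```

carry_out(deltas="0 0 -15 0 0 0 1; 0 0 -32 0 0 0 1; 0 0 -50 0 0 0 1; 0 0 -70 0 0 0 1; 0 0 -85 0 0 0 1; 0 0 -90 0 0 0 1; 0 0 -90 0 0 0 1; 0 0 -90 0 0 0 1")

```text
time: 10.98
tool_pos: [0.5331, -0.2686, 0.1522]
ee_rot: [-3.142, 0.001, 2.801]
wrist_force: [0.0, 0.4, -1.9]
width: 0.0096
```

```bash
python3 - <<'E'
from h import *
np.set_printoptions(precision=4,suppress=True)
go(rd(0,0,.15),np.pi+RY)
o=robot.get_obs(); T=o["tool_pos"]; R=Ro.from_euler('xyz',o["ee_rot"])
for n in("scene","top"):
    s=robot.snapshot(n); np.savez(n+"2.npz",**s); W=cloud(s); px=s["pixels"]
    if n=="scene": u,v=map(int,w2p(s,T)); cv2.imwrite("pics/e.png",cv2.resize(px[max(0,v-70):v+60,max(0,u-80):u+80,::-1],None,fx=5,fy=4.5))
    for r in robot.place_of(s,"green_carrier")[:2]: print(n,"carrier in tool",R.inv().apply(c2w(s,r["at"])-T)*1000,r["p"])
    L=R.inv().apply(W.reshape(-1,3)-T).reshape(W.shape)*1000
    m=(abs(L[...,2]-4)<6)&(np.hypot(L[...,0],L[...,1])<48); Q=L[m]
    print(n,len(Q),Q.min(0),Q.max(0),cv2.minAreaRect(Q[:,:2].astype(np.float32)),np.median(Q,0))
E
```

```text
t 10.9833 tcp [ 0.5331 -0.2686  0.1522] rpy [-3.142  0.001  2.801] F [ 0.   0.4 -1.9] w 0.0096
delta mm [100.8 453.6   2.1] rot [-0.     0.001 -0.294]
scene carrier in tool [ 1.5113  1.6552 14.6759] 0.64
scene 253 [-23.0205 -30.9247   0.4901] [24.3792 32.9087  9.9371] ((1.0527172088623047, 1.305673599243164), (46.96424865722656, 64.1084976196289), 1.1530165672302246) [-8.3354 13.2445  5.0965]
top carrier in tool [ 2.1075  1.5685 17.5379] 0.79
top 191 [-20.8028 -16.806   -1.574 ] [23.4691 30.2868  9.9587] ((1.2723274230957031, 7.007299423217773), (47.11225509643555, 44.0307731628418), 88.8813705444336) [15.375  12.5541  6.599 ]
```

View pics/e.png

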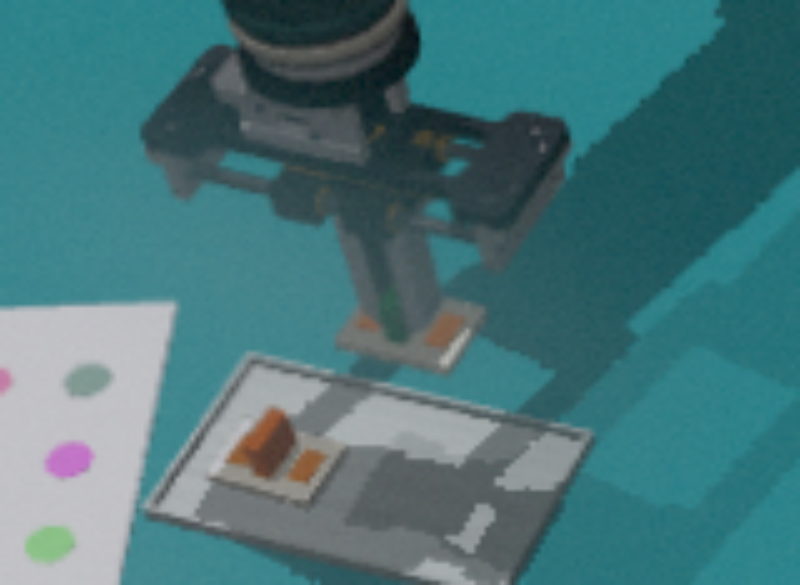

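The carrier is held level and square (crop 335–485, 300–370); the orange one hasn't moved. I'll carry it to above the nest.

carry_out(deltas="3 14 0 0 0 -0.01 1; 10 45 0 0 0 -0.03 1; 18 81 0 0 0 -0.05 1; 26 117 0 0 0 -0.08 1; 34 153 0 0 0 -0.1 1; 42 189 0 0 0 -0.12 1; 50 225 0 0 0 -0.15 1; 58 261 0 0 0 -0.17 1")

```text
time: 11.85
tool_pos: [0.565, -0.0004, 0.1515]
ee_rot: [3.141, -0.001, 2.973]
wrist_force: [1.5, -0.3, -0.7]
width: 0.0101
```

```bash
python3 -c "
from h import *
go(rd(.001,0,.15),np.pi+RY)"
```

```text
t 11.85 tcp [ 5.650e-01 -4.000e-04  1.515e-01] rpy [ 3.141e+00 -1.000e-03  2.973e+00] F [ 1.5 -0.3 -0.7] w 0.0101
delta mm [  7.  194.5   1.6] rot [ 0.001 -0.001 -0.122]
```

carry_out(deltas="1 34 0 0 0 -0.02 1; 3 70 0 0 0 -0.05 1; 4 106 0 0 0 -0.08 1; 5 142 0 0 0 -0.1 1; 6 170 1 0 0 -0.12 1; 7 188 1 0 0 -0.122 1; 7 194 1 0 0 -0.122 1; 7 194 1 0 0 -0.122 1")

```text
time: 12.52
tool_pos: [0.5909, 0.1911, 0.1502]
ee_rot: [-3.142, -0.001, 3.096]
wrist_force: [-0.3, 0.2, -1.1]
width: 0.0099
```

carry_out(deltas="0 0 0 0 0 0 1; 0 0 5 0 0 0 1; 0 0 12 0 0 0 1; 0 0 22 0 0 0 1; 0 0 32 0 0 0 1; 0 0 40 0 0 0 1; 0 0 45 0 0 0 1; 0 0 45 0 0 0 1")

```text
time: 13.18
tool_pos: [0.5905, 0.1886, 0.1034]
ee_rot: [-3.141, -0.004, 3.092]
wrist_force: [0.3, -0.5, -0.7]
width: 0.0097
```

```bash
python3 - <<'E'
from h import *
np.set_printoptions(precision=4,suppress=True)
go(rd(.001,0,.0635),np.pi+RY)
o=robot.get_obs(); T=o["tool_pos"]; R=Ro.from_euler('xyz',o["ee_rot"])
for n in("scene","top"):
    s=robot.snapshot(n); np.savez(n+"3.npz",**s); W=cloud(s); px=s["pixels"]
    u,v=map(int,w2p(s,T)); cv2.imwrite(f"pics/f_{n}.png",cv2.resize(px[v-50:v+50,u-60:u+60,::-1],None,fx=6,fy=6))
    for r in robot.place_of(s,"green_carrier")[:1]: print(n,"carrier in tool",R.inv().apply(c2w(s,r["at"])-T)*1000,r["p"])
    L=R.inv().apply(W.reshape(-1,3)-T).reshape(W.shape)*1000
    m=(abs(L[...,2]-5)<4)&(np.hypot(L[...,0],L[...,1])<48); Q=L[m]
    print(n,len(Q),cv2.minAreaRect(Q[:,:2].astype(np.float32)))
    # actual nest black, if visible, & frame
    for q in robot.place_of(s,"nest")[:1]: print("nest",c2w(s,q["at"]),q["p"])
E
```

```text
t 13.1833 tcp [0.5905 0.1886 0.1034] rpy [-3.141 -0.004  3.092] F [ 0.3 -0.5 -0.7] w 0.0097
delta mm [-0.1  4.  39.9] rot [-0.001 -0.004 -0.002]
scene carrier in tool [ 0.7709  2.5983 13.2038] 0.64
scene 264 ((11.180927276611328, 0.5037803649902344), (60.07905960083008, 69.36311340332031), 87.99526977539062)
nest [0.5869 0.1896 0.0511] 0.57
top carrier in tool [-202.9985 -314.4657  108.8723] 0.73
top 38 ((25.599414825439453, -0.8753776550292969), (58.66111373901367, 29.579566955566406), 86.94613647460938)
nest [0.5917 0.1879 0.05  ] 0.85
```

View pics/f_scene.png

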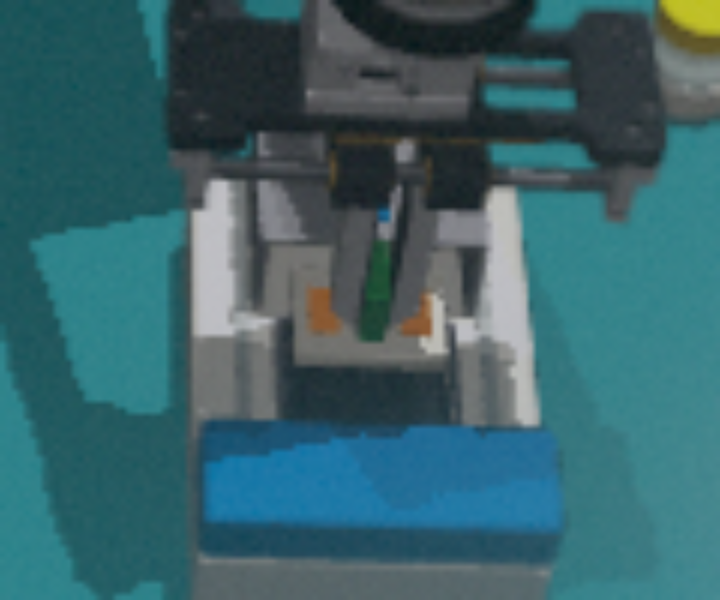

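View pics/f_top.png

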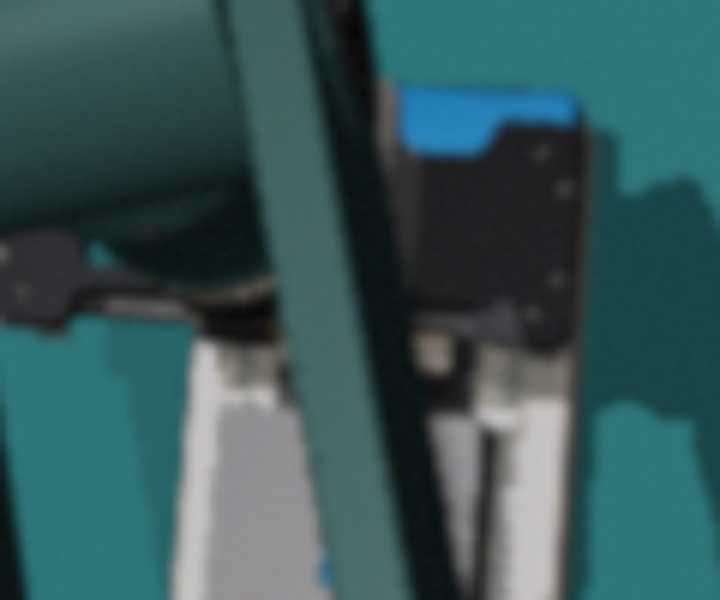

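Tool y needs +4 mm. I'll correct that while lowering most of the way, then recheck.

carry_out(deltas="0 1 0 0 0 0 1; 0 2.5 2 0 0 0 1; 0 4 6 0 0 0 1; 0 4 12 0 0 0 1; 0 4 19 0 0 0 1; 0 4 25 0 0 0 1; 0 4 28 0 0 0 1; 0 4 28 0 0 0 1")

```text
time: 14.15
tool_pos: [0.591, 0.1929, 0.0761]
ee_rot: [-3.141, -0.003, 3.093]
wrist_force: [-0.6, 0.4, -0.6]
width: 0.01
```

carry_out(deltas="0 0 0 0 0 0 1; 0 0 0 0 0 0 1; 0 0 0 0 0 0 1; 0 0 0 0 0 0 1; 0 0 0 0 0 0 1; 0 0 0 0 0 0 1; 0 0 0 0 0 0 1; 0 0 0 0 0 0 1")

```text
time: 14.82
tool_pos: [0.592, 0.1932, 0.078]
ee_rot: [3.141, 0.0, 3.093]
wrist_force: [0.6, -0.4, -0.2]
width: 0.0097
```

```bash
python3 - <<'E'
from h import *
np.set_printoptions(precision=4,suppress=True)
go(rd(.001,0,.0635),np.pi+RY)
o=robot.get_obs(); T=o["tool_pos"]; R=Ro.from_euler('xyz',o["ee_rot"])
s=robot.snapshot("scene"); px=s["pixels"].copy()
sc=6;u,v=map(int,w2p(s,rd(0,0,.05))); 
im=cv2.resize(px[v-50:v+50,u-60:u+60,::-1],None,fx=sc,fy=sc,interpolation=cv2.INTER_CUBIC)
f=lambda P:tuple(int(round((a-b+.5)*sc)) for a,b in zip(w2p(s,P),(u-60,v-50)))
c=[f(rd(a*.026,b*.034,.055)) for a,b in((1,1),(1,-1),(-1,-1),(-1,1))]
for i in range(4): cv2.line(im,c[i],c[(i+1)%4],(0,0,255),1)
c=[f(R.apply([.022*a+.001,.030*b,.005])+T) for a,b in((1,1),(1,-1),(-1,-1),(-1,1))]
for i in range(4): cv2.line(im,c[i],c[(i+1)%4],(255,0,255),1)
cv2.imwrite("pics/g.png",im)
W=cloud(s);L=R.inv().apply(W.reshape(-1,3)-T).reshape(W.shape)*1000
E
```

```text
t 14.8167 tcp [0.592  0.1932 0.078 ] rpy [3.141 0.    3.093] F [ 0.6 -0.4 -0.2] w 0.0097
delta mm [ 1.2 -0.7 14.5] rot [ 0.     0.    -0.002]
```

View pics/g.png

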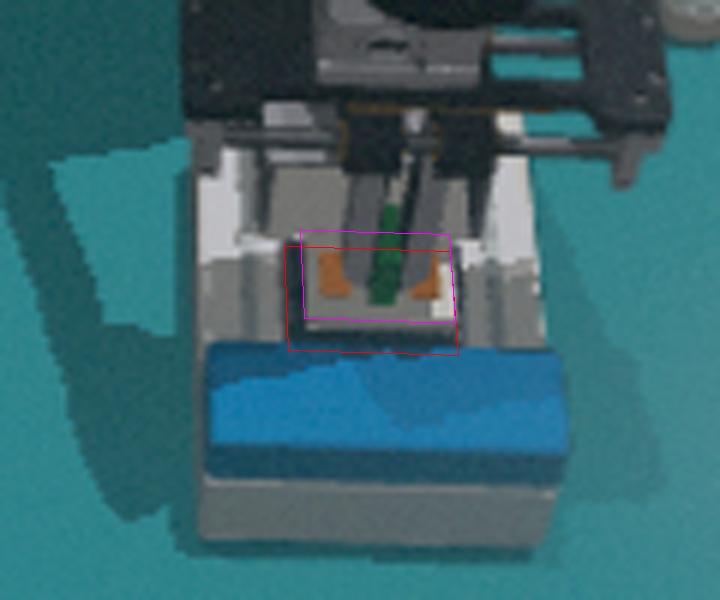

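Red is the nest outline and magenta the plate computed from the tool pose; magenta lies on the imaged plate (305–455, 230–325). The fine correction is about 1 mm in x and -0.7 mm in y. I'll lower until just above the floor.

carry_out(deltas="1 -0.7 1 0 0 0 1; 1 -0.7 3 0 0 0 1; 1 -0.7 6 0 0 0 1; 1 -0.7 9 0 0 0 1; 1 -0.7 11 0 0 0 1; 1 -0.7 12 0 0 0 1; 1 -0.7 12.5 0 0 0 1; 1 -0.7 12.5 0 0 0 1")

```text
time: 15.53
tool_pos: [0.5908, 0.1925, 0.0652]
ee_rot: [-3.142, -0.0, 3.093]
wrist_force: [-0.1, 0.3, -0.9]
width: 0.01
```

carry_out(deltas="0 0 0 0 0 0 1; 0 0 0 0 0 0 1; 0 0 0 0 0 0 1; 0 0 0 0 0 0 1; 0 0 0 0 0 0 1; 0 0 0 0 0 0 1; 0 0 0 0 0 0 1; 0 0 0 0 0 0 1")

```text
time: 16.2
tool_pos: [0.5909, 0.1925, 0.0654]
ee_rot: [3.142, 0.0, 3.093]
wrist_force: [0.5, 0.2, -0.6]
width: 0.0101
```

carry_out(deltas="0 0 0.5 0 0 0 1; 0 0 1 0 0 0 1; 0 0 1.5 0 0 0 1; 0 0 2 0 0 0 1; 0 0 2.4 0 0 0 1; 0 0 2.4 0 0 0 1; 0 0 2.4 0 0 0 1; 0 0 2.4 0 0 0 1")

```text
time: 16.87
tool_pos: [0.5909, 0.1925, 0.063]
ee_rot: [3.142, -0.0, 3.093]
wrist_force: [0.0, 0.6, -0.8]
width: 0.0095
```

carry_out(deltas="0 0 0.3 0 0 0 1; 0 0 0.5 0 0 0 1; 0 0 0.8 0 0 0 1; 0 0 1 0 0 0 1; 0 0 1 0 0 0 1; 0 0 1 0 0 0 1; 0 0 1 0 0 0 1; 0 0 1 0 0 0 1")

```text
time: 17.53
tool_pos: [0.591, 0.1925, 0.063]
ee_rot: [3.141, 0.001, 3.093]
wrist_force: [-2.1, -1.1, 5.8]
width: 0.0099
```

```bash
python3 - <<'E'
from h import *
np.set_printoptions(precision=4,suppress=True)
go(rd(.001,0,.0628),np.pi+RY)
s=robot.snapshot("scene"); px=s["pixels"].copy()
sc=6;u,v=map(int,w2p(s,rd(0,0,.05))); 
cv2.imwrite("pics/i.png",cv2.resize(px[v-50:v+50,u-60:u+60,::-1],None,fx=sc,fy=sc,interpolation=cv2.INTER_CUBIC))
E
```

```text
t 17.5333 tcp [0.591  0.1925 0.063 ] rpy [3.141 0.001 3.093] F [-2.1 -1.1  5.8] w 0.0099
delta mm [0.3 0.1 0.2] rot [ 0.     0.001 -0.002]
```

View pics/i.png

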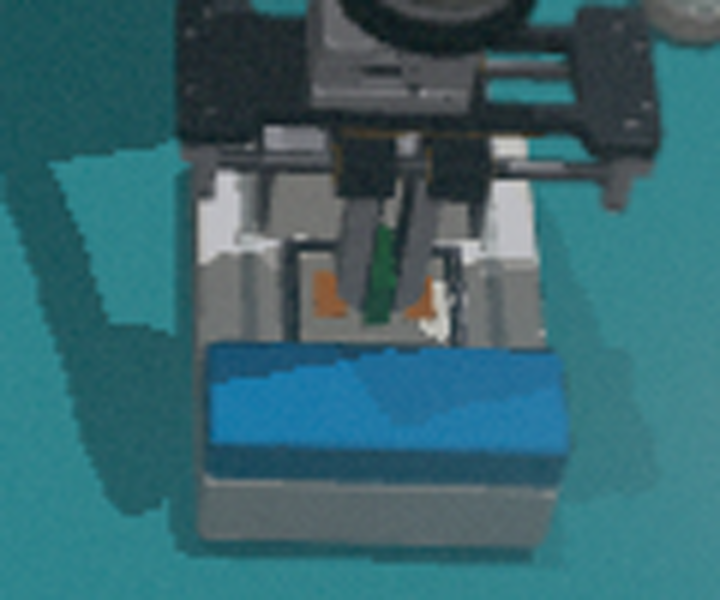

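Contact of 5.8 N came at the height that means floor, not frame. The dark gap shows around the plate at crop (290, 455 and along 250). I'll unload and open.

carry_out(deltas="0 0 -0.7 0 0 0 1; 0 0 -0.7 0 0 0 0.85; 0 0 -0.7 0 0 0 0.8; 0 0 -0.7 0 0 0 0.7; 0 0 -0.7 0 0 0 0.65; 0 0 -0.7 0 0 0 0.65; 0 0 -0.7 0 0 0 0.65; 0 0 -0.7 0 0 0 0.65")

```text
time: 18.25
tool_pos: [0.5909, 0.1925, 0.0626]
ee_rot: [3.141, -0.0, 3.093]
wrist_force: [-0.9, -0.3, 0.6]
width: 0.0329
```

carry_out(deltas="0 0 0 0 0 0 0.65; 0 0 -5 0 0 0 0.65; 0 0 -14 0 0 0 0.65; 0 0 -26 0 0 0 0.65; 0 0 -42 0 0 0 0.65; 0 0 -62 0 0 0 0.65; 0 0 -85 0 0 0 0.65; 0 0 -105 0 0 0 0.65")

```text
time: 18.92
tool_pos: [0.5914, 0.1926, 0.171]
ee_rot: [3.141, 0.003, 3.093]
wrist_force: [0.0, -0.3, 0.6]
width: 0.0332
```

```bash
python3 - <<'E'
from h import *
go(rd(-.144,0,.17),np.pi+RY)
E
```

```text
t 18.9167 tcp [0.5914 0.1926 0.171 ] rpy [3.141e+00 3.000e-03 3.093e+00] F [ 0.  -0.3  0.6] w 0.0332
delta mm [145.7  -0.3   0.6] rot [ 0.001  0.003 -0.002]
```

carry_out(deltas="15 0 0 0 0 0 0.35; 40 0 0 0 0 0 0.35; 70 0 0 0 0 0 0.35; 100 0 0 0 0 0 0.35; 125 0 0 0 0 0 0.35; 140 0 0 0 0 0 0.35; 145 0 0 0 0 0 0.35; 145 0 0 0 0 0 0.35")

```text
time: 19.58
tool_pos: [0.4459, 0.1999, 0.1696]
ee_rot: [3.14, 0.003, 3.094]
wrist_force: [0.1, 0.4, 0.1]
width: 0.0609
```

```bash
python3 - <<'E'
from h import *
np.set_printoptions(precision=4,suppress=True)
go(rd(-.144,0,.058),np.pi+RY)
for n in("scene","top"):
    s=robot.snapshot(n); px=s["pixels"]; W=cloud(s)
    u,v=map(int,w2p(s,rd(0,0,.05))); cv2.imwrite(f"pics/j_{n}.png",cv2.resize(px[v-50:v+50,u-60:u+60,::-1],None,fx=6,fy=6,interpolation=cv2.INTER_CUBIC))
    for t in("green_carrier","nest","knob"):
        for r in robot.place_of(s,t)[:1]: print(n,t,c2w(s,r["at"]),round(r["p"],2))
    C=rd(0,0,0); X,Y,Z=[W[...,i] for i in range(3)]
    m=(np.hypot(X-C[0],Y-C[1])<.036)&(abs(Z-.058)<.003)&(px.astype(int).min(-1)>0); P=W[m]
    print("plate",len(P),cv2.minAreaRect((P[:,:2]*1000).astype(np.float32)),P[:,2].mean(),"nest",C)
    m=(np.hypot(X-C[0],Y-C[1])<.03)&(Z>.08)&(Z<.095); P=W[m]; print("fin",len(P),P.mean(0), cv2.minAreaRect((P[:,:2]*1000).astype(np.float32)))
E
```

```text
t 19.5833 tcp [0.4459 0.1999 0.1696] rpy [3.14  0.003 3.094] F [0.1 0.4 0.1] w 0.0609
delta mm [  0.4  -0.6 111.5] rot [ 0.001  0.003 -0.001]
scene green_carrier [0.5908 0.1913 0.0497] 0.94
scene nest [0.5859 0.1893 0.0522] 0.76
scene knob [0.448  0.203  0.0708] 0.84
plate 272 ((587.5712280273438, 193.2393035888672), (70.73355865478516, 53.20802688598633), 87.35983276367188) 0.057846695371804084 nest [0.5897 0.1926 0.    ]
fin 53 [0.5932 0.1931 0.0852] ((592.1360473632812, 193.25216674804688), (10.049345970153809, 29.614042282104492), 84.03033447265625)
top green_carrier [0.5906 0.1903 0.0453] 0.81
top nest [0.5904 0.1871 0.0496] 0.85
plate 420 ((590.53759765625, 192.2008056640625), (58.207881927490234, 68.54994201660156), 0.33916184306144714) 0.05777721353657642 nest [0.5897 0.1926 0.    ]
fin 74 [0.591  0.1897 0.0851] ((590.7593994140625, 190.05377197265625), (29.92222023010254, 10.542840957641602), 0.2171003371477127)
```

View pics/j_top.png

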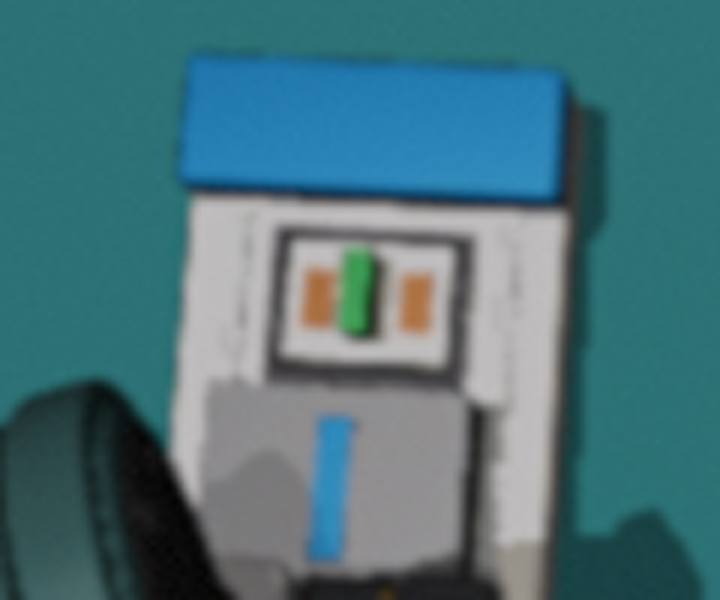

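View pics/j_scene.png

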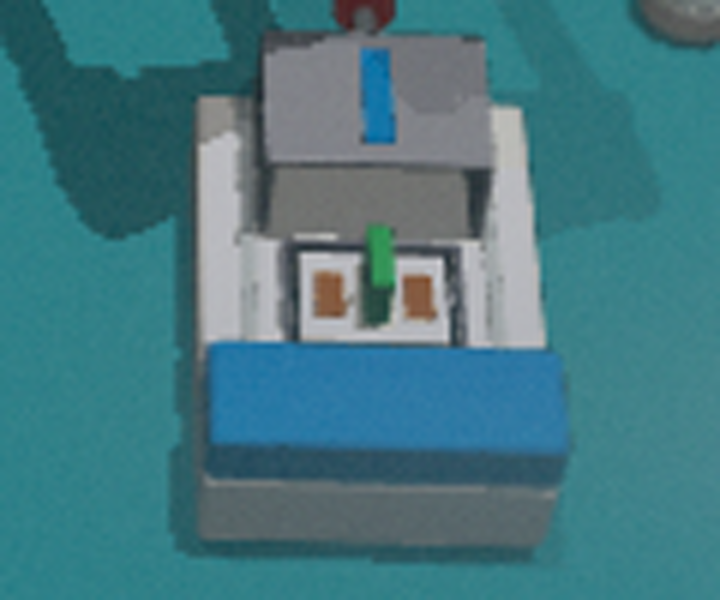

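The plate lies flat inside the frame, with a dark margin on all sides (top crop 275–465, 235–375). Now I'll grip the knob again.

carry_out(deltas="0 0 20 0 0 0 0.35; 0 -0.5 45 0 0 0 0.35; 0 -0.5 70 0 0 0 0.35; 0 -0.5 90 0 0 0 0.35; 0 -0.5 104 0 0 0 0.35; 0 -0.5 110 0 0 0 0.35; 0 -0.5 111 0 0 0 0.35; 0 -0.5 111 0 0 0 0.35")

```text
time: 20.65
tool_pos: [0.4464, 0.1991, 0.0569]
ee_rot: [3.142, -0.0, 3.093]
wrist_force: [0.1, -0.5, 0.7]
width: 0.061
```

carry_out(deltas="0 0 0 0 0 0 0.6; 0 0 0 0 0 0 0.8; 0 0 0 0 0 0 1; 0 0 0 0 0 0 1; 0 0 0 0 0 0 1; 0 0 0 0 0 0 1; 0 0 0 0 0 0 1; 0 0 0 0 0 0 1")

```text
time: 21.32
tool_pos: [0.4463, 0.1998, 0.0571]
ee_rot: [3.14, 0.001, 3.093]
wrist_force: [0.2, 3.7, 1.6]
width: 0.0254
```

carry_out(deltas="-3 0 0 0 0 0 1; -8 0 0 0 0 0 1; -14 0 0 0 0 0 1; -20 0 0 0 0 0 1; -26 0 0 0 0 0 1; -32 0 0 0 0 0 1; -37 0 0 0 0 0 1; -42 0 0 0 0 0 1")

```text
time: 21.98
tool_pos: [0.4892, 0.1977, 0.0571]
ee_rot: [3.14, 0.002, 3.093]
wrist_force: [0.3, 4.3, 1.1]
width: 0.0252
```

carry_out(deltas="-6 0 0 0 0 0 1; -12 0 0 0 0 0 1; -18 0 0 0 0 0 1; -23 0 0 0 0 0 1; -27 0 0 0 0 0 1; -29 0 0 0 0 0 1; -30 0 0 0 0 0 1; -30 0 0 0 0 0 1")

```text
time: 22.65
tool_pos: [0.5162, 0.1964, 0.057]
ee_rot: [3.14, -0.005, 3.093]
wrist_force: [-5.5, 5.2, 6.7]
width: 0.0252
```

carry_out(deltas="1.5 0 0 0 0 0 1; 1.5 0 0 0 0 0 0.7; 1.5 0 0 0 0 0 0.4; 1.5 0 0 0 0 0 0.35; 1.5 0 0 0 0 0 0.35; 1.5 0 -10 0 0 0 0.35; 1.5 0 -30 0 0 0 0.35; 1.5 0 -60 0 0 0 0.35")

```text
time: 23.32
tool_pos: [0.5144, 0.1945, 0.1146]
ee_rot: [-3.139, -0.007, 3.092]
wrist_force: [-0.1, 0.6, 0.3]
width: 0.0609
```

carry_out(deltas="20 0 -20 0 0 0 0.35; 55 0 -40 0 0 0 0.35; 90 0 -60 0 0 0 0.35; 120 0 -80 0 0 0 0.35; 140 0 -90 0 0 0 0.35; 150 0 -90 0 0 0 0.35; 150 0 -90 0 0 0 0.35; 150 0 -90 0 0 0 0.35")

```text
time: 23.98
tool_pos: [0.3668, 0.2027, 0.2063]
ee_rot: [-3.141, 0.0, 3.093]
wrist_force: [-0.3, -0.2, 0.6]
width: 0.0611
```

```bash
python3 - <<'E'
from h import *
np.set_printoptions(precision=4,suppress=True)
go(rd(-.074,0,.058),np.pi+RY)
for n in("scene","top"):
    s=robot.snapshot(n); px=s["pixels"]; W=cloud(s); s0=dict(np.load(n+"0.npz")); W0=cloud(s0)
    if n=="top": save(s,"end_top")
    else:
        u,v=map(int,w2p(s,rd(0,0,.05))); cv2.imwrite("pics/end.png",cv2.resize(px[v-50:v+50,u-60:u+60,::-1],None,fx=6,fy=6,interpolation=cv2.INTER_CUBIC))
    for t in("knob","hood_top","orange_carrier","jar","stain"):
        for r in robot.place_of(s,t)[:1]: print(n,t,c2w(s,r["at"]),round(r["p"],2))
    for w in(W0,W):
        X,Y,Z=[w[...,i] for i in range(3)]
        P=w[(np.hypot(X-.59,Y-.193)<.09)&(abs(Z-.098)<.004)]; print("hood",cv2.minAreaRect((P[:,:2]*1000).astype(np.float32)))
E
```

```text
t 23.9833 tcp [0.3668 0.2027 0.2063] rpy [-3.141  0.     3.093] F [-0.3 -0.2  0.6] w 0.0611
delta mm [-149.     0.7  148.3] rot [-0.     0.    -0.002]
scene knob [0.5144 0.2025 0.0722] 0.55
scene hood_top [0.5911 0.1976 0.0975] 0.87
scene orange_carrier [ 0.5142 -0.3658  0.0004] 0.68
scene jar [ 0.3823  0.3658 -0.0028] 0.88
scene stain [ 0.7721 -0.1319 -0.0032] 0.94
hood ((588.3928833007812, 193.980712890625), (93.11957550048828, 73.09525299072266), 86.76683044433594)
hood ((588.9521484375, 194.0999755859375), (92.7828598022461, 73.9573745727539), 88.64723205566406)
top knob [0.5124 0.195  0.0773] 0.6
top hood_top [0.5912 0.1911 0.0951] 0.96
top orange_carrier [ 0.5162 -0.3675  0.0022] 0.84
top jar [ 0.3843  0.3608 -0.0005] 0.4
top stain [ 0.7778 -0.1371 -0.0044] 0.68
hood ((589.6189575195312, 192.0912322998047), (91.30188751220703, 70.68588256835938), 86.79340362548828)
hood ((589.5621948242188, 191.85264587402344), (90.75732421875, 70.51811218261719), 87.3455581665039)
```

View pics/end.png

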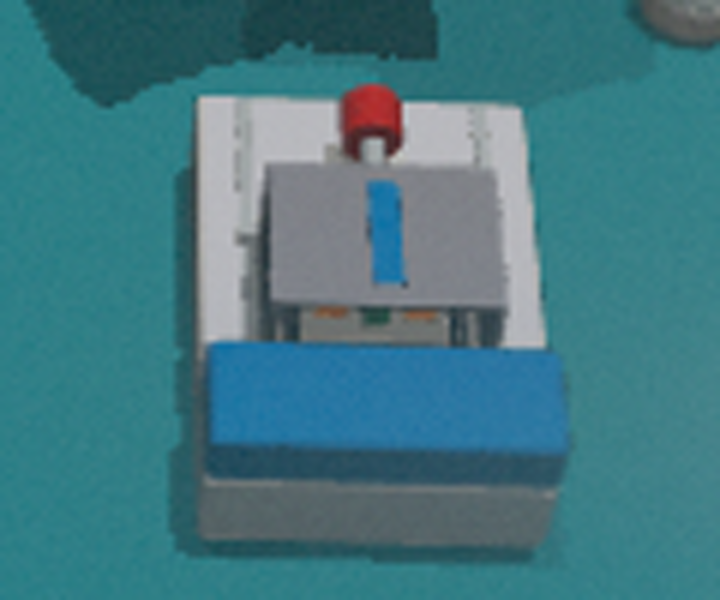

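View pics/end_top.png

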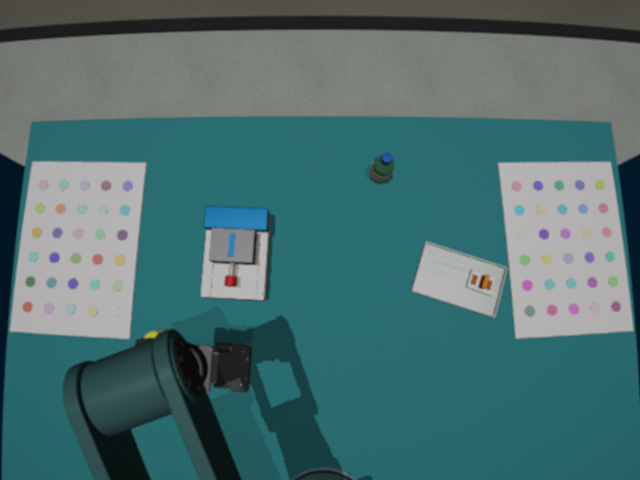

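The hood is home to within 1 mm of its start. The carrier shows under it, flat and square (crop 300–450, 310–340), and the bystanders haven't moved. The arm is clear, so I'm handing in.

```bash
python3 -c "
from h import *
print(robot.close_job())"
```

```text
the job is handed in; nothing more can be done
None
```

The sample reader is loaded and the job was handed in at about 24 s of the 67 s allowed; no verdict is reported.

**What I did:** I pulled the knob out about 70 mm and the hood stayed open. I lowered the green carrier into the nest by its fin until it touched at floor height, at about 6 N. Then I let go, gripped the knob again and pushed it 70 mm back home.

**Last checks:**
- **Hood:** its top is within 1 mm of its starting position in both cameras.
- **Green carrier:** before closing, it lay flat inside the frame with a dark gap on all sides, its middle within about 2–3 mm of the nest's. After closing, it shows square under the hood.
- **Orange carrier, jar and bottle:** all within about 5 mm of their first readings, which is network noise. The arm partly hid the jar in the last top view (p 0.4), but the scene camera confirmed it hadn't moved.
- **Robot:** touching nothing at hand-in.

**Disagreements:**
- **Nest position:** the networks put the nest up to 5 mm off my measurements from the depth images. I went with the depth images, and the contact height and final pictures supported that.
- **Arm position:** on the first approach to the nest the arm stood 4 mm off sideways. I corrected this before lowering.

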